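# Empty the beaker of bearing balls and nest the beakers

## Robot

A 7-joint arm with a two-finger parallel gripper is mounted at the origin on the work surface. World frame = base frame: x ahead of the robot, y to its left, z up, the work surface at z = 0. Lengths are in mm, angles in rad, forces in N, time in s.
With the tool pointing down it reaches from about 400 to 875 mm from the base axis. Payload 4.4 kg.
Tool frame: the origin (TCP) lies between the finger pads; the fingertips stand 17 mm ahead of it and the grasp point (between the pads) lies 2 mm behind it; z points along the fingers, y is the line along which they close (so a half turn about z gives the same grasp; the last joint's range is limited). The gripper opens to 85 mm and grips with 20 to 120 N. Pads are 22 mm wide; open, the fingers measure 114 mm over their backs; the gripper's body (76 mm by 85 mm) begins 54 mm behind the grasp point. The pads swing forward as they close: fully open they stand 13 mm farther back than shut.
Start: joints at [-1.249, 0.628, 0.038, 1.517, -0.027, 0.996, -0.02], TCP at [245.777, 601.757, 218.213] pointing down, gripper open.
Joint ranges: [-3.06, 3.06], [-0.37, 2.12], [-1.25, 1.32], [0.18, 2.47], [-1.1, 4.24], [0.23, 1.98], [-2.94, 2.94]. Speed limits (rad/s): [2.57, 2.57, 3.14, 3.14, 3.14, 3.14, 3.14].

## Interface

Orientations are given as [roll, pitch, yaw] about the fixed x, y, z axes, in that order (R = Rz(yaw) Ry(pitch) Rx(roll)).
In Python, from cell import sensors, get_image, ctrl gives the robot as it stands.
- The arm moves only by the tool send_rows, never from a script. Its argument "series" is a list of rows, each a list of 3 entries, a list of its own where there are three numbers: the finger opening in mm, from 0 to 85.4, then the shift along the world's x, y, z in units of 60 mm (1.0 is 60 mm), then the turn, a rotation vector about the world's x, y, z in units of 5 degrees (1.0 is 5 degrees). A call has 1 to 8 rows; each row shifts and turns the commanded pose from where the row before left it; what a row does not reach is not made up. A row lasts 1/8 s, in which the tool goes at most 62.5 mm and 10.7 degrees, less where a joint would pass 70% of its speed; a pose out of reach is approached as far as the arm can. A call is refused whole if a number of a shift passes 1 or a number of a turn 1, either way. A call with a gripper value outside its range is refused whole. The fingers move at their own pace and stop on an object; the grip force is fixed at half the most. Time passes only in rows, so rows that do not move let the fingers close. It gives the time, the measured TCP pose, the force, the opening and the grip force at its end, in the units of the state.
- sensors.read_state(): the state, without advancing time (a new reading comes with each control period).
- get_image(name): name is "scene" or "top"; returns a dict with "img" (420x560x3 uint8, red, green, blue), "depth" (420x560 float32, mm along the optical axis (not along the pixel's ray), 0 where there is no reading), "vfov" (degrees; the focal length in pixels is half the picture's height over the tangent of half this angle, whatever the lens; pixels are square), "cx", "cy" (the principal point, pixels), "world_to_cam" (4x4, takes a point from world to camera coordinates). Camera axes: x right, y down, z forward; pixel columns grow to the right and rows downward; lengths in mm; the calibration is good to about 2 mm. A picture is of the moment at which its call begins.
- ctrl.finish_job(): hands the job in; it is judged then, once.
The state is a dict: "clock": time; "qpos": joint angles; "qd": joint speeds; "tau": joint torques, N m; "eef_pos": TCP position; "tool_rot": TCP orientation; "force": force on the tool from outside, world axes, zero at the start; "torque": the same for the moment, N m; "width": finger opening in mm; "gripper_force": force on a finger pad.
Only numpy, scipy, OpenCV 4.12 (cv2) and the standard library are available. Lean on these libraries where they do the work, as an engineer would, in place of code of your own. Each camera call takes 0.05 s, during which the arm holds its last target. There are 200 camera calls.

## Task

First tip all the bearing balls out of the beaker that holds them into the green stock bin. Then tidy up the three beakers: nest the two that stand on the bench one after the other into the beaker on the black round mat, so that they make one upright stack, each pushed fully home in the one below, standing on the mat. Do not shift or knock over the spray can, the screwdriver or the carton.

Things in the scene. Friction and masses are not known exactly. Their poses are not given: they have to be found in the camera images.
- full_cup: aluminium stacking beaker, 77 mm tall, 0.11 kg: foot 42 mm across, 56 mm at 44 mm height, then a flared shoulder to a straight collar 64.4 mm across from 48 mm up to the rim; mouth 59 mm, wall 2.5, floor 4 mm thick. Nested, the upper shoulder rests on the lower rim, its foot 31 mm above the lower foot. Origin: centre of the underside; z up its axis. Holds the balls.
- spare_cup: aluminium stacking beaker, 77 mm tall, 0.11 kg: foot 42 mm across, 56 mm at 44 mm height, then a flared shoulder to a straight collar 64.4 mm across from 48 mm up to the rim; mouth 59 mm, wall 2.5, floor 4 mm thick. Nested, the upper shoulder rests on the lower rim, its foot 31 mm above the lower foot. Origin: centre of the underside; z up its axis. Empty, on the bench.
- base_cup: aluminium stacking beaker, 77 mm tall, 0.11 kg: foot 42 mm across, 56 mm at 44 mm height, then a flared shoulder to a straight collar 64.4 mm across from 48 mm up to the rim; mouth 59 mm, wall 2.5, floor 4 mm thick. Nested, the upper shoulder rests on the lower rim, its foot 31 mm above the lower foot. Origin: centre of the underside; z up its axis. Empty, on the mat.
- mat: a black rubber disc, 110 mm across and 4 mm thick, fixed to the bench. Origin: centre of its underside; z up.
- bin: green plastic stock bin fixed to the bench, open at the top: 200 mm (its x) by 170 mm (its y), walls and floor 4 mm. Back wall (+x) and the back 120 mm of its sides 86 mm high, front wall (-x) and the rest 60 mm. Origin: centre of its underside; x points to its back, z up.
- ball0_center (a point): centre of steel bearing ball 1 of 4: 18 mm across, 24 g; at the start it lies in the full beaker.
- ball1_center (a point): centre of steel bearing ball 2 of 4: 18 mm across, 24 g; at the start it lies in the full beaker.
- ball2_center (a point): centre of steel bearing ball 3 of 4: 18 mm across, 24 g; at the start it lies in the full beaker.
- ball3_center (a point): centre of steel bearing ball 4 of 4: 18 mm across, 24 g; at the start it lies in the full beaker.
- spray_can: a bystander: a closed upright spray can, 60 mm across, about 170 mm tall. Origin: centre of its underside.
- screwdriver: a bystander: a screwdriver lying on the bench roughly along y. Origin: under its middle; its x runs from handle to tip.
- carton: a bystander: a small cardboard carton, 80 x 60 x 50 mm. Origin: centre of its underside.
Not all that is in view belongs to the job. What is shaped like the full_cup but blue or yellow is not meant.

How it is judged:
By the outcome, as a careful person would: the job done as asked, in the order asked, and still so for the second after the job is handed in, with the robot touching nothing.
It also fails if it takes over 67 s, if anything falls off the work surface, if the arm or the gripper's body presses on something with over 40 N, if the wrist force passes 120 N, or if a joint passes its speed limit or range.

## Working session

There is one attempt and no reset: what is moved stays moved. The work goes in short steps, Python scripts to look and compute and a tool call to move; the robot and the scene stay as the last step left them, time stands still between calls to the robot, and variables do not carry over. Pictures are saved under pics/ and viewed, at most 10 in all, crops included, and the job is handed in when it is done.

Besides the shell and the picture viewer there is one more tool, called after ">>>" as name(argument=value, ...) on one line, values as JSON. send_rows: Moves the arm, as the interface text tells. Its arguments: {"type":"object","properties":{"series":{"type":"array"}},"required":["series"]}

```bash
ls; mkdir -p pics
python3 - <<'E'
from cell import sensors,get_image
import cv2,numpy as np
print(sensors.read_state())
for n in("scene","top"):
    d=get_image(n);cv2.imwrite(f"pics/{n}0.png",d["img"][:,:,::-1])
    np.savez(f"{n}0.npz",**d)
    print(n,d["vfov"],d["cx"],d["cy"],np.round(d["world_to_cam"],3).tolist())
E
```

```text
pics
{'clock': 0.0, 'qpos': array([-1.24880921,  0.62936274,  0.03842861,  1.51837664, -0.02703301,
        0.99628014, -0.01998893]), 'qd': array([ 0.00212741,  0.0001949 ,  0.00102879, -0.00075037,  0.00013551,
       -0.00056663, -0.00070229]), 'tau': array([ 1.46553855e-03, -5.63408482e+01,  1.22683804e+00, -1.93445528e+01,
        1.11808564e-02,  1.03093174e-02, -1.41001843e-05]), 'eef_pos': array([245.50243968, 601.15114878, 217.2753261 ]), 'tool_rot': array([-3.13968293e+00, -9.35068583e-06,  2.75380923e+00]), 'force': array([0.16974402, 0.00536779, 0.6743208 ]), 'torque': array([ 0.00992337,  0.026523  , -0.03102016]), 'gripper_force': 0.0, 'width': 85.11161719925039}
scene 52.261216145511426 283.6153764520148 211.5122538134766 [[0.03, 0.999, 0.018, 70.682], [0.702, -0.009, -0.712, -326.519], [-0.712, 0.034, -0.702, 1627.744], [0.0, 0.0, 0.0, 1.0]]
top 48.008671556616335 282.7516141572093 209.2171193945929 [[-0.013, -1.0, 0.017, -108.652], [-0.99, 0.01, -0.143, 536.029], [0.143, -0.019, -0.99, 989.652], [0.0, 0.0, 0.0, 1.0]]
```

View pics/scene0.png

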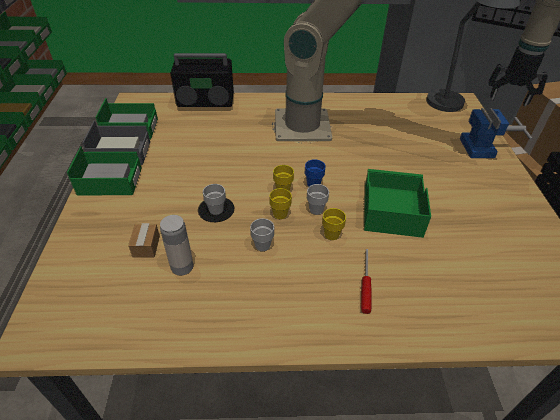

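View pics/top0.png

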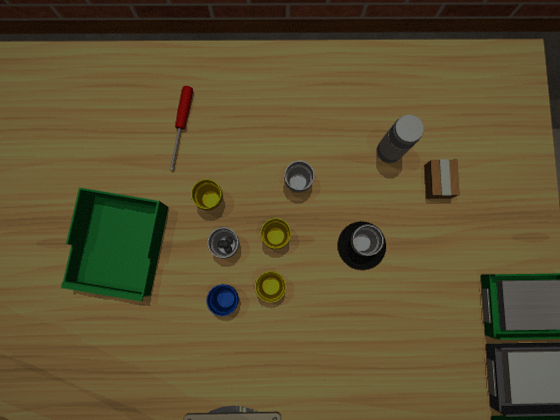

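The scene view shows the beakers at (262,235), (317,199) and (214,199), with the last one on the mat. In the top view, candidates for the full_cup are:
- silver (224,243), with balls visible
- silver (299,178), empty
- silver (367,240), on the mat
- yellow (208,195), (275,234) and (270,288)
- blue (223,300)

By the description, full is (224,243), spare is (299,178) and base is (367,240). The bin is the green one at (115,245); the green bins at the right are shelf decoys.

```bash
cat > h.py <<'E'
import numpy as np,cv2
def cloud(d):
    h,w=d["depth"].shape; f=h/2/np.tan(np.radians(float(d["vfov"]))/2)
    v,u=np.mgrid[:h,:w]; z=d["depth"]
    c=np.stack([(u-d["cx"])*z/f,(v-d["cy"])*z/f,z],-1)
    M=np.linalg.inv(d["world_to_cam"]); return c@M[:3,:3].T+M[:3,3]
def ray(d,u,v,zp):
    f=420/2/np.tan(np.radians(float(d["vfov"]))/2)
    M=np.linalg.inv(d["world_to_cam"]);r=M[:3,:3]@np.array([(u-d["cx"])/f,(v-d["cy"])/f,1])
    o=M[:3,3];return o+r*(zp-o[2])/r[2]
def proj(d,p):
    f=420/2/np.tan(np.radians(float(d["vfov"]))/2)
    c=d["world_to_cam"]@np.append(p,1);return d["cx"]+f*c[0]/c[2],d["cy"]+f*c[1]/c[2]
def circ(P):
    A=np.c_[2*P,np.ones(len(P))];s=np.linalg.lstsq(A,(P**2).sum(1),rcond=None)[0]
    return s[:2],np.sqrt(s[2]+s[:2]@s[:2])
E
python3 - <<'E'
from h import *
top=dict(np.load("top0.npz"));sc=dict(np.load("scene0.npz"))
W=cloud(top);S=cloud(sc)
print("table z",[np.round(W[y,x],1).tolist() for y,x in((100,250),(350,400),(320,100))],S[330,250].round(1))
for n,(u,v),zl in(("full",(224,243),77),("spare",(299,178),77),("base",(367,240),81),("y1",(208,195),77),("y2",(275,234),77),("y3",(270,288),77),("blue",(223,300),77)):
    p=ray(top,u,v,zl); out=[]
    for C in(W,S):
        m=(abs(C[...,2]-zl)<5)&(np.hypot(C[...,0]-p[0],C[...,1]-p[1])<50)
        P=C[m][:,:2]
        if len(P)<8: out.append(None);continue
        c=P.mean(0)
        mn=(P.max(0)+P.min(0))/2
        out.append((len(P),mn.round(1).tolist(),(np.ptp(P,axis=0)).round(1).tolist(),[x.round(1).tolist() if hasattr(x,'tolist') else x for x in circ(P)],C[m][:,2].mean().round(1)))
    print(n,p.round(1),out)
hsv=cv2.cvtColor(top["img"],cv2.COLOR_RGB2HSV)
g=(hsv[...,0]>45)&(hsv[...,0]<85)&(hsv[...,1]>100);g[:,200:]=0
for lo,hi in((50,95),(75,95),(52,68),(-5,12)):
    m=g&(W[...,2]>lo)&(W[...,2]<hi);P=W[m][:,:2].astype(np.float32)
    r=cv2.minAreaRect(P);print("bin",lo,hi,len(P),np.round(cv2.boxPoints(r)).tolist(),r[0])
for n,(u,v),R in(("can",(402,135),30),("carton",(441,179),25)):
    P=W[v-R:v+R,u-R:u+R].reshape(-1,3);P=P[P[:,2]>25]
    print(n,P.min(0).round(),P.max(0).round())
hs=(hsv[...,0]<8)&(hsv[...,1]>150);hs[70:]|=False
P=W[70:180,160:205].reshape(-1,3);P=P[P[:,2]>6];print("sd",P.min(0).round(),P.max(0).round())
im=top["img"][:,:,::-1]
cv2.imwrite("pics/crop.png",cv2.resize(im[150:320,60:400],None,fx=2.35,fy=2.35,interpolation=cv2.INTER_CUBIC))
E
```

```text
table z [[799.3, -42.2, 1.3], [227.3, -367.8, -1.2], [300.7, 285.8, -0.3]] [ 862.1 -176.2    1.9]
full [459.7   8.8  77. ] [(124, [462.0, 12.9], [62.7, 62.4], [[461.2, 12.3], 30.7], np.float64(76.1)), (103, [457.6, 12.7], [66.3, 62.4], [[459.2, 12.9], 30.7], np.float64(76.1))]
spare [ 596.  -149.5   77. ] [(130, [602.0, -148.8], [63.7, 62.1], [[602.0, -149.3], 30.7], np.float64(75.7)), (109, [598.9, -149.3], [67.8, 61.4], [[600.2, -148.8], 30.8], np.float64(76.4))]
base [ 462.2 -288.5   81. ] [(139, [462.6, -288.8], [62.9, 63.3], [[462.3, -289.1], 30.7], np.float64(80.1)), (102, [459.7, -288.5], [66.6, 61.5], [[459.9, -288.8], 30.9], np.float64(80.0))]
y1 [561.2  42.9  77. ] [(125, [564.8, 48.2], [63.0, 62.0], [[564.3, 48.0], 30.7], np.float64(75.8)), (104, [561.7, 48.9], [64.9, 62.6], [[562.3, 48.6], 30.7], np.float64(76.3))]
y2 [477.3 -97.3  77. ] [(128, [479.6, -97.3], [63.2, 62.7], [[479.4, -97.4], 30.7], np.float64(76.1)), (108, [477.5, -97.0], [68.2, 63.4], [[477.5, -97.1], 30.8], np.float64(75.8))]
y3 [366.3 -85.9  77. ] [(124, [369.5, -85.9], [63.0, 61.8], [[369.5, -85.8], 30
[... 187 characters left out ...]
p.float64(75.8)), (83, [340.7, 13.8], [69.5, 60.6], [[341.2, 13.9], 30.7], np.float64(76.0))]
bin 50 95 1941 [[343.0, 179.0], [549.0, 143.0], [579.0, 312.0], [372.0, 348.0]] (460.6856384277344, 245.7293243408203)
bin 75 95 576 [[431.0, 164.0], [549.0, 143.0], [579.0, 312.0], [461.0, 333.0]] (505.115966796875, 238.07699584960938)
bin 52 68 1122 [[343.0, 179.0], [548.0, 143.0], [578.0, 312.0], [373.0, 348.0]] (460.4320068359375, 245.69680786132812)
bin -5 12 5869 [[355.0, 177.0], [560.0, 141.0], [594.0, 337.0], [389.0, 372.0]] (474.4383239746094, 256.9417419433594)
can [ 387. -444.   25.] [ 702.  -96. 1058.]
carton [ 387. -502.   25.] [ 642.  -96. 1058.]
sd [387. -96.   6.] [ 835.  138. 1058.]
```

View pics/crop.png

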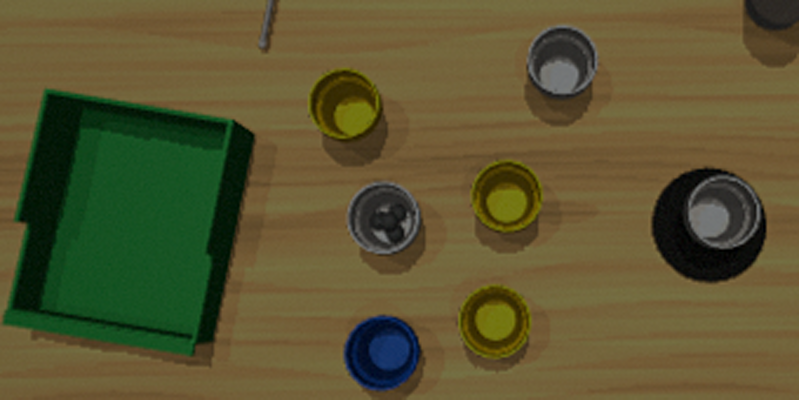

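The crop confirms the choice: the beaker at (383,218) in the crop holds the dark balls, the silver one at (562,62) is empty, and the one on the mat is at (722,212). Next I move above the full beaker.

>>> send_rows(series=[[85,[0.255,-0.7,0],[0,0,-0.97]],[85,[0.255,-0.7,0],[0,0,-0.97]],[85,[0.255,-0.7,0],[0,0,-0.97]],[85,[0.255,-0.7,0],[0,0,-0.97]],[85,[0.255,-0.7,0],[0,0,-0.97]],[85,[0.255,-0.7,0],[0,0,-0.97]],[85,[0.255,-0.7,0],[0,0,-0.97]]])

```text
clock: 0.98
eef_pos: [353.1, 306.2, 218.1]
tool_rot: [-3.141, 0.0, 2.159]
force: [0.1, -1.4, -0.8]
width: 85.3
gripper_force: 0.0
```

Run:
```python
from cell import sensors
s=sensors.read_state();print([s[k] for k in("clock","qpos","eef_pos","tool_rot")])
```

```text
[0.975, array([-0.93530304,  0.37754803,  0.21805618,  2.01223456, -0.11552899,
        0.7634671 , -0.06074172]), array([353.11841433, 306.24987062, 218.10388526]), array([-3.14142591e+00,  7.14212788e-05,  2.15856988e+00])]
```

>>> send_rows(series=[[85,[0.255,-0.7,0],[0,0,-0.97]],[85,[0.255,-0.7,0],[0,0,-0.97]],[85,[0.255,-0.7,0],[0,0,-0.97]],[85,[0.255,-0.7,0],[0,0,-0.97]],[85,[0.255,-0.7,0],[0,0,-0.97]],[85,[0.255,-0.7,0],[0,0,-0.97]],[85,[0.255,-0.7,0],[0,0,-0.97]],[85,[0,0,0],[0,0,0]]])

```text
clock: 1.98
eef_pos: [460.7, 10.1, 218.3]
tool_rot: [3.141, 0.002, 1.562]
force: [-0.3, 1.3, -0.2]
width: 85.0
gripper_force: 0.0
```

Run:
```python
from cell import sensors
s=sensors.read_state();print([s[k] for k in("clock","qpos","eef_pos","tool_rot","force")])
```

```text
[1.975, array([-0.39649436,  0.38695109,  0.42585963,  2.03255043, -0.22418297,
        0.76550416,  0.15517167]), array([460.74363957,  10.09094828, 218.260873  ]), array([3.14074354e+00, 1.86914403e-03, 1.56194697e+00]), array([-0.34573063,  1.31566144, -0.17162216])]
```

```bash
cat > fk.py <<'E'
import numpy as np
from scipy.spatial.transform import Rotation as R
from scipy.optimize import least_squares
Q=np.array([[-1.24880921,.62936274,.03842861,1.51837664,-.02703301,.99628014,-.01998893],[-.93530304,.37754803,.21805618,2.01223456,-.11552899,.7634671,-.06074172],[-.39649436,.38695109,.42585963,2.03255043,-.22418297,.76550416,.15517167]])
P=np.array([[245.502,601.151,217.275],[353.118,306.25,218.104],[460.744,10.091,218.261]])
E=np.array([[-3.13968,0,2.75381],[-3.14143,0,2.15857],[3.14074,.00187,1.56195]])
def chain(q,sg=-1):
    r=R.from_euler('z',sg*q[0]);out=[]
    A=[]
    for i,(ax,s) in enumerate(zip('zyzyzyz',[sg,1]*3+[sg])):
        T=R.from_euler(ax,s*q[i]); A.append(T)
    R2=A[0]*A[1];R4=R2*A[2]*A[3];R6=R4*A[4]*A[5];R7=R6*A[6]
    return R2,R4,R6,R7
def fk(q,p):
    R2,R4,R6,R7=chain(q)
    z=np.array([0,0,1]); y=np.array([0,1,0])
    R3=R2*R.from_euler('z',-q[2]);R5=R4*R.from_euler('z',-q[4])
    return p[0]*z+p[1]*R2.apply(z)+p[2]*R4.apply(z)+p[3]*R6.apply(z)+(p[4]*R.from_euler('z',-q[0]).apply(y)+p[5]*R3.apply(y)+p[6]*R5.apply(y)),R7
if __name__=="__main__":
    f=lambda p:np.concatenate([fk(q,p)[0]-x for q,x in zip(Q,P)])
    s=least_squares(f,[300,450,400,250,0,0,0]);print(s.x.round(1),s.fun.round(1))
    for q,e in zip(Q,E):print((R.from_euler('xyz',e).inv()*chain(q)[3]).as_euler('zyx').round(4))
    g=lambda p:f(np.append(p,[0,0,0]));s=least_squares(g,[300,450,400,250]);print(s.x.round(1),s.fun.round(1))
E
python3 fk.py
```

```text
[ 3.365e+02  5.591e+02  3.821e+02  3.633e+02 -1.150e+01 -1.620e+01
 -3.000e-01] [ 0. -0. -0.  0.  0.  0. -0.  0. -0.]
[-1.5708  0.     -0.    ]
[-1.5708e+00 -1.0000e-04  0.0000e+00]
[-1.5708  0.      0.    ]
[391.3 469.2 438.3 299.7] [-26.2   3.3  14.8  -9.   15.9  -7.    2.8   7.5  -7.8]
```

```bash
cat > ik.py <<'E'
from fk import *
lo=np.array([-3.06,-.37,-1.25,.18,-1.1,.23,-2.94]);hi=np.array([3.06,2.12,1.32,2.47,4.24,1.98,2.94])
f=lambda p:np.concatenate([fk(q,p)[0]-x for q,x in zip(Q,P)])
PAR=least_squares(f,[300,450,400,250,0,0,0]).x
OFF=R.from_euler('z',-np.pi/2)
def step(q,pos,rot):
    def g(x):
        p,r=fk(x,PAR); return np.r_[(p-pos)/100,((r*OFF.inv()).inv()*rot).as_rotvec()*3,(x-q)*.02]
    s=least_squares(g,np.clip(q,lo+1e-3,hi-1e-3),bounds=(lo,hi))
    return s.x,np.linalg.norm(fk(s.x,PAR)[0]-pos),np.degrees(((fk(s.x,PAR)[1]*OFF.inv()).inv()*rot).magnitude())
def tool(yaw,tilt): # tilt>0: tool z tips toward +y side of yaw=90 frame
    return R.from_euler('z',yaw-90,degrees=True)*R.from_euler('x',tilt,degrees=True)*R.from_euler('xyz',[np.pi,0,np.pi/2])
E
python3 - <<'E'
from ik import *
q0=Q[2]
assert abs(np.degrees((( fk(q0,PAR)[1]*OFF.inv()).inv()*R.from_euler('xyz',E[2])).magnitude()))<.2
print(tool(90,30).apply([0,0,1]).round(2))
for sg in(1,-1):
  for yawp in(90,115,65):
    q=q0;y0=90
    W=[((460,12,218),90,0),((460,12,180),90,-30*sg),((460,12,64),90,-30*sg),((460,12,230),90,-30*sg),((460,250+15*sg,230),yawp,-30*sg)]+[((460,250+15*sg,200),yawp,t*sg) for t in range(-20,91,10)]
    prev=W[0]
    print("sg",sg,yawp)
    for w in W[1:]:
        for k in np.linspace(.1,1,10):
            pos=np.array(prev[0])*(1-k)+np.array(w[0])*k
            q,e,a=step(q,pos,tool(prev[1]*(1-k)+w[1]*k,prev[2]*(1-k)+w[2]*k))
        prev=w
        if w[2]*sg in(-30,0,40,60,70,80,90): print(w,q.round(2),round(e,1),round(a,1))
E
```

```text
[ 0.    0.5  -0.87]
sg 1 90
((460, 12, 180), 90, -30) [-0.92  0.66  0.72  2.03  0.13  0.74 -0.38] 0.0 0.0
((460, 12, 64), 90, -30) [-0.85  0.86  0.62  2.09  0.05  0.49 -0.42] 0.0 0.0
((460, 12, 230), 90, -30) [-0.96  0.57  0.76  1.99  0.16  0.86 -0.37] 0.0 0.0
((460, 265, 230), 90, -30) [-1.19  0.74  0.67  1.6  -0.01  1.23 -0.59] 0.0 0.0
((460, 265, 200), 90, 0) [-0.89  0.52  0.46  1.88 -0.31  0.81 -0.26] 0.0 0.0
((460, 265, 200), 90, 40) [-0.02  0.54 -0.15  2.13 -1.1   0.7   0.8 ] 0.0 0.0
((460, 265, 200), 90, 60) [ 0.55  0.86 -0.78  2.16 -1.1   0.55  1.02] 0.0 0.0
((460, 265, 200), 90, 70) [ 0.66  1.04 -0.87  2.16 -1.1   0.57  1.13] 0.0 0.0
((460, 265, 200), 90, 80) [ 0.71  1.2  -0.89  2.13 -1.09  0.63  1.23] 0.0 0.0
((460, 265, 200), 90, 90) [ 0.74  1.36 -0.9   2.09 -1.05  0.72  1.29] 0.0 0.0
sg 1 115
((460, 12, 180), 90, -30) [-0.92  0.66  0.72  2.03  0.13  0.74 -0.38] 0.0 0.0
((460, 12, 64), 90, -30) [-0.85  0.86  0.62  2.09  0.05  0.49 -0.42] 0.0 0.0
((460, 12, 230), 90, -30) [-0.96  0.57  0.76  1.99  0.16  0.86 -0.37] 0.0 0.0
((460, 265, 230), 115, -30) [-1.28  0.64  0.62  1.7
[... 2974 characters left out ...]
0, 12, 64), 90, 30) [ 0.28  0.75  0.02  2.1  -0.91  0.67  1.13] 0.0 0.0
((460, 12, 230), 90, 30) [ 0.19  0.46  0.15  2.   -0.68  1.    0.8 ] 0.0 0.0
((460, 235, 230), 65, 30) [-0.27  0.33  0.02  2.24 -1.09  0.46  0.29] 0.0 0.0
((460, 235, 200), 65, 0) [-0.89  0.51  0.54  1.92 -0.36  0.81 -0.59] 0.0 0.0
((460, 235, 200), 65, -40) [-1.04  0.92  0.65  1.41 -0.09  1.51 -0.86] 0.0 0.0
((460, 235, 200), 65, -60) [-1.03  1.14  0.66  1.19  0.01  1.82 -0.86] 0.0 0.0
((460, 235, 200), 65, -70) [-1.02  1.25  0.66  1.09  0.07  1.96 -0.84] 0.0 0.0
((460, 235, 200), 65, -80) [-1.14  1.44  1.02  1.1  -0.04  1.98 -0.58] 12.0 2.8
((460, 235, 200), 65, -90) [-1.2   1.58  1.18  1.12 -0.04  1.98 -0.41] 24.3 5.6
```

```bash
cat > path.py <<'E'
from ik import *
def run(q,W,show=True):
    prev=W[0]
    for w in W[1:]:
        for k in np.linspace(.1,1,10):
            pos=np.array(prev[0])*(1-k)+np.array(w[0])*k
            q,e,a=step(q,pos,tool(prev[1]*(1-k)+w[1]*k,prev[2]*(1-k)+w[2]*k))
        prev=w
        if show: print(w,q.round(2),round(e,1),round(a,1))
    return q
E
python3 - <<'E'
from path import *
for yp,yb in((100,90),(100,60)):
  q=run(Q[2],[((460,12,218),90,0),((460,12,150),90,30),((460,12,64),90,30),((460,12,230),90,30),((460,230,230),yp,30),((460,230,200),yp,-80),((460,230,230),yp,30),((461,-289,230),yb,30),((461,-289,100),yb,30),((461,-289,230),yb,0),((601,-149,230),yb,0),((601,-149,64),yb,0),((601,-149,230),yb,0),((461,-289,230),yb,0),((461,-289,128),yb,0)])
E
python3 - <<'E'
from h import *
top=dict(np.load("top0.npz"));W=cloud(top)
for n,(u,v),R in(("can",(402,135),30),("carton",(441,179),25)):
    P=W[v-R:v+R,u-R:u+R].reshape(-1,3);P=P[(P[:,2]>30)&(P[:,2]<200)];print(n,P.min(0).round(),P.max(0).round(),np.median(P,0).round())
E
```

```text
((460, 12, 150), 90, 30) [ 0.25  0.59  0.07  2.07 -0.77  0.83  0.94] 0.0 0.0
((460, 12, 64), 90, 30) [ 0.3   0.75 -0.01  2.1  -0.89  0.66  1.11] 0.0 0.0
((460, 12, 230), 90, 30) [ 0.21  0.46  0.12  2.   -0.67  0.99  0.78] 0.0 0.0
((460, 230, 230), 100, 30) [-0.15  0.46 -0.01  1.98 -0.72  0.85  0.54] 0.0 0.0
((460, 230, 200), 100, -80) [-1.35  1.23  0.67  1.48  0.39  1.53 -0.79] 0.0 0.0
((460, 230, 230), 100, 30) [-0.2   0.46  0.05  1.99 -0.75  0.87  0.57] 0.0 0.0
((461, -289, 230), 90, 30) [ 0.59  0.69  0.28  1.53 -0.53  1.39  1.06] 0.0 0.0
((461, -289, 100), 90, 30) [ 0.61  0.85  0.24  1.62 -0.58  1.17  1.18] 0.0 0.0
((461, -289, 230), 90, 0) [ 0.18  0.5   0.5   1.81 -0.3   0.9   0.81] 0.0 0.0
((601, -149, 230), 90, 0) [-0.09  0.61  0.49  1.6  -0.33  1.01  0.49] 0.0 0.0
((601, -149, 64), 90, 0) [-0.03  0.81  0.38  1.74 -0.44  0.68  0.59] 0.0 0.0
((601, -149, 230), 90, 0) [-0.09  0.61  0.49  1.6  -0.32  1.01  0.49] 0.0 0.0
((461, -289, 230), 90, 0) [ 0.18  0.5   0.5   1.81 -0.3   0.9   0.81] 0.0 0.0
((461, -289, 128), 90, 0) [ 0.24  0.64  0.41  1.91 -0.39  0.67  0.89] 0.0 0.0
((460, 
[... 516 characters left out ...]
75  1.18  0.83] 0.0 0.0
((461, -289, 100), 60, 30) [ 0.65  0.78  0.29  1.85 -0.88  0.97  1.03] 0.0 0.0
((461, -289, 230), 60, 0) [ 0.06  0.54  0.68  1.81 -0.42  0.93  0.41] 0.0 0.0
((601, -149, 230), 60, 0) [-0.2   0.66  0.68  1.61 -0.46  1.04  0.09] 0.0 0.0
((601, -149, 64), 60, 0) [-0.11  0.85  0.53  1.74 -0.61  0.73  0.21] 0.0 0.0
((601, -149, 230), 60, 0) [-0.2   0.66  0.67  1.61 -0.46  1.04  0.09] 0.0 0.0
((461, -289, 230), 60, 0) [ 0.07  0.54  0.68  1.81 -0.42  0.93  0.41] 0.0 0.0
((461, -289, 128), 60, 0) [ 0.14  0.67  0.57  1.91 -0.54  0.71  0.51] 0.0 0.0
can [ 632. -444.   31.] [ 702. -331.  174.] [ 663. -352.  159.]
carton [ 560. -502.   30.] [ 642. -439.   56.] [ 599. -467.   50.]
```

>>> send_rows(series=[[85,[0,0,-0.25],[1,0,0]],[85,[0,0,-0.25],[1,0,0]],[85,[0,0,-0.25],[1,0,0]],[85,[0,0,-0.25],[1,0,0]],[85,[0,0,-0.25],[1,0,0]],[85,[0,0,-0.25],[1,0,0]],[85,[0,0,0],[0,0,0]],[85,[0,0,0],[0,0,0]]])

```text
clock: 2.98
eef_pos: [459.9, 15.0, 128.7]
tool_rot: [-3.14, -0.523, 1.57]
force: [0.2, 0.3, -0.2]
width: 85.2
gripper_force: 0.0
```

>>> send_rows(series=[[85,[0,-0.02,-0.3],[0,0,0]],[85,[0,0,-0.3],[0,0,0]],[85,[0,0,-0.3],[0,0,0]],[85,[0,0,-0.2],[0,0,0]],[85,[0,0,0],[0,0,0]],[85,[0,0,0],[0,0,0]]])

```text
clock: 3.72
eef_pos: [460.1, 12.5, 62.3]
tool_rot: [-3.141, -0.524, 1.568]
force: [-0.1, 0.7, -0.4]
width: 84.9
gripper_force: 0.0
```

>>> send_rows(series=[[55,[0,0,0],[0,0,0]],[55,[0,0,0],[0,0,0]],[55,[0,0,0],[0,0,0]],[55,[0,0,0],[0,0,0]],[55,[0,0,0],[0,0,0]]])

```text
clock: 4.35
eef_pos: [459.5, 12.4, 62.9]
tool_rot: [-3.14, -0.524, 1.569]
force: [-1.6, -1.9, 5.6]
width: 55.1
gripper_force: 9.6
```

Run:
```python
from cell import get_image
import cv2
d=get_image("scene");cv2.imwrite("pics/g1.png",cv2.resize(d["img"][120:250,230:390,::-1],None,fx=4,fy=4,interpolation=cv2.INTER_CUBIC))
d=get_image("top");cv2.imwrite("pics/g1t.png",cv2.resize(d["img"][180:320,160:310,::-1],None,fx=4,fy=4,interpolation=cv2.INTER_CUBIC))
```

```text
(no output)
```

View pics/g1.png

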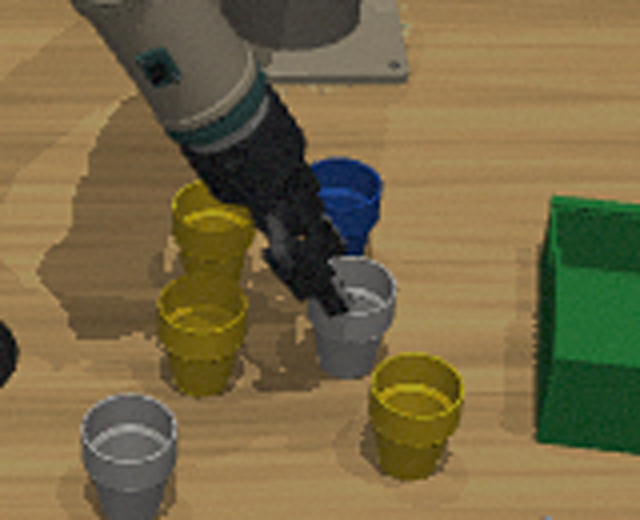

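The picture shows the fingertip at crop (345,305), only about level with the beaker's rim and left of its centre (352,290). The fingers may be sitting high, so I measure them by depth.

Run:
```python
from cell import get_image,sensors
from h import *
sc=get_image("scene");tp=get_image("top")
s=sensors.read_state();print(s["force"],s["width"],s["gripper_force"])
for n,d in(("sc",sc),("top",tp)):
    C=cloud(d);g=d["img"].astype(int).max(2)
    m=(abs(C[...,0]-460)<75)&(abs(C[...,1]-5)<70)&(C[...,2]>35)&(C[...,2]<140)&(g<70)
    # dark finger pixels on +x and -x sides
    for side,mm in(("+x",m&(C[...,0]>470)),("-x",m&(C[...,0]<450))):
        P=C[mm]
        if len(P)==0: continue
        i=P[:,2].argsort()[:8];print(n,side,len(P),P[i].round().tolist())
    w=(abs(C[...,2]-77)<5)&(np.hypot(C[...,0]-460,C[...,1]-12)<45)&(g>90)
    P=C[w][:,:2];print("rim",len(P),circ(P),P.min(0),P.max(0))
# where the nominal points project in scene
for p in((488,17,53),(488,12.5,62),(488,7,72)):print(p,[round((a-b)*4) for a,b in zip(proj(sc,np.array(p)),(230,120))])
```

```text
[-2.15596544 -3.09057037  6.30697161] 55.147119194936415 9.571456331759691
sc +x 127 [[474.0, -8.0, 35.0], [472.0, -11.0, 38.0], [473.0, -8.0, 39.0], [471.0, -11.0, 41.0], [482.0, 26.0, 43.0], [490.0, -6.0, 75.0], [491.0, -9.0, 80.0], [495.0, 2.0, 83.0]]
sc -x 77 [[447.0, 41.0, 54.0], [429.0, 9.0, 55.0], [449.0, 43.0, 60.0], [430.0, 2.0, 68.0], [440.0, 37.0, 76.0], [426.0, 2.0, 80.0], [427.0, -4.0, 80.0], [429.0, 8.0, 82.0]]
rim 49 (array([459.16309644,  13.11462057]), np.float64(31.172698075550187)) [425.52430972  -1.15069589] [492.13573199  44.51277706]
top +x 321 [[484.0, 18.0, 36.0], [474.0, 33.0, 36.0], [478.0, 30.0, 37.0], [484.0, 20.0, 37.0], [484.0, 22.0, 37.0], [480.0, 28.0, 38.0], [476.0, 32.0, 38.0], [486.0, 11.0, 39.0]]
top -x 203 [[450.0, 34.0, 38.0], [441.0, 26.0, 38.0], [437.0, 13.0, 40.0], [439.0, 4.0, 40.0], [449.0, -9.0, 41.0], [437.0, 8.0, 42.0], [437.0, 17.0, 42.0], [436.0, 6.0, 43.0]]
rim 62 (array([461.54191306,  12.75001632]), np.float64(30.671343184521326)) [430.80121412 -18.25447064] [491.40252426  44.29434484]
(488, 17, 53) [357, 336]
(488, 12.5, 62) [352, 327]
(488, 7, 72) [345, 317]
```

View pics/g1t.png

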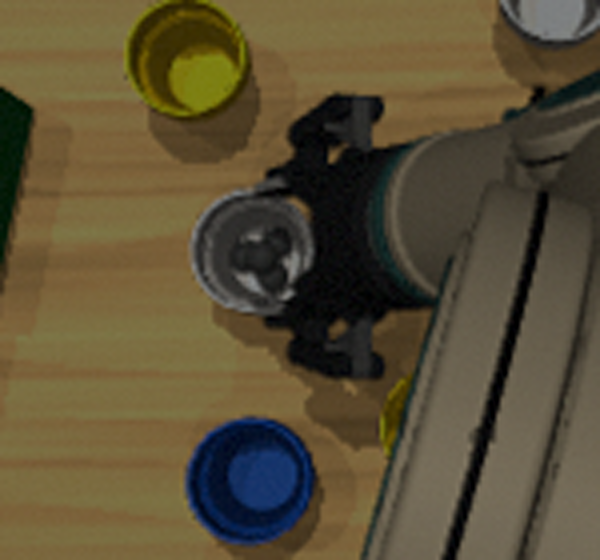

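```bash
cat > tf.py <<'E'
from cell import get_image,sensors
from h import *
from scipy.spatial.transform import Rotation as R
s=sensors.read_state();T=R.from_euler('xyz',s["tool_rot"])
for n in("scene","top"):
    d=get_image(n);C=cloud(d);g=d["img"].astype(int)
    L=T.inv().apply((C-s["eef_pos"]).reshape(-1,3)).reshape(C.shape)
    m=(g.max(2)<75)&(abs(L[...,0])<22)&(abs(L[...,1])<75)&(L[...,2]>-60)&(L[...,2]<40)&(abs(L[...,1])>s["width"]/2-6)&(C[...,2]>20)
    for sd in(1,-1):
        P=L[m&(L[...,1]*sd>0)];P=P[P[:,2].argsort()[::-1]]
        print(n,sd,len(P));print(P[:14].round().astype(int).tolist())
print(s["width"],s["eef_pos"])
E
python3 tf.py
```

```text
scene 1 51
[[-8, 22, 38], [-13, 25, 22], [-21, 22, 11], [-8, 30, 10], [0, 33, -21], [-9, 32, -21], [-11, 30, -23], [10, 27, -26], [6, 37, -26], [0, 38, -26], [-3, 37, -27], [7, 35, -27], [4, 38, -28], [8, 32, -29]]
scene -1 53
[[-6, -29, 5], [-6, -27, -11], [-4, -31, -20], [6, -28, -21], [10, -30, -22], [11, -33, -23], [1, -30, -23], [4, -28, -23], [7, -30, -23], [-2, -29, -25], [2, -30, -26], [-4, -30, -26], [6, -27, -27], [6, -31, -28]]
top 1 152
[[-8, 22, 40], [-16, 24, 37], [-9, 22, 37], [-13, 24, 35], [-18, 24, 35], [-20, 24, 34], [-10, 24, 33], [-7, 23, 33], [-21, 24, 32], [18, 74, 30], [-11, 25, 30], [-18, 26, 30], [-4, 23, 30], [-13, 25, 29]]
top -1 54
[[-12, -23, 21], [-7, -23, 20], [-9, -23, 20], [-15, -23, 18], [-12, -23, 17], [-16, -23, 14], [-1, -30, 12], [-1, -30, 7], [8, -31, -19], [10, -27, -23], [9, -27, -25], [6, -33, -28], [6, -37, -28], [6, -35, -29]]
55.147119194936415 [459.47338279  12.36837051  62.94681687]
```

Run:
```python
from cell import get_image,sensors
from h import *
from scipy.spatial.transform import Rotation as R
s=sensors.read_state();T=R.from_euler('xyz',s["tool_rot"])
for n in("scene","top"):
    d=get_image(n);C=cloud(d)
    L=T.inv().apply((C-s["eef_pos"]).reshape(-1,3)).reshape(C.shape)
    r=np.hypot(C[...,0]-460,C[...,1]-12.7)
    m=(abs(L[...,0])<18)&(abs(L[...,1])<62)&(abs(L[...,1])>24)&(L[...,2]>-24)&(L[...,2]<30)&(C[...,2]>30)&((r>35.5)|(C[...,2]>81))
    I=np.argwhere(m)
    print(n,len(I))
    for v,u in I[np.argsort(-L[m][:,2])][:16]:print((u,v),L[v,u].round().astype(int).tolist(),C[v,u].round().astype(int).tolist(),d["img"][v,u].tolist())
```

```text
scene 9
(np.int64(318), np.int64(187)) [5, -36, 4] [424, 18, 62] [95, 94, 89]
(np.int64(319), np.int64(184)) [13, -35, -6] [424, 20, 74] [114, 117, 118]
(np.int64(315), np.int64(183)) [5, -31, -19] [429, 8, 82] [23, 26, 22]
(np.int64(316), np.int64(198)) [3, 33, -19] [493, 5, 81] [83, 80, 78]
(np.int64(313), np.int64(199)) [-6, 34, -21] [494, -3, 78] [81, 79, 78]
(np.int64(317), np.int64(197)) [7, 33, -21] [492, 8, 84] [76, 76, 75]
(np.int64(316), np.int64(182)) [10, -31, -21] [429, 10, 86] [21, 19, 33]
(np.int64(317), np.int64(196)) [8, 31, -23] [491, 8, 87] [80, 77, 75]
(np.int64(313), np.int64(183)) [1, -28, -24] [431, 1, 84] [3, 12, 6]
top 5
(np.int64(223), np.int64(257)) [8, -29, -19] [430, 10, 84] [97, 98, 94]
(np.int64(223), np.int64(258)) [9, -31, -20] [428, 10, 85] [64, 56, 44]
(np.int64(223), np.int64(256)) [10, -27, -22] [432, 10, 87] [71, 70, 67]
(np.int64(224), np.int64(258)) [8, -31, -24] [428, 7, 88] [69, 62, 57]
(np.int64(224), np.int64(227)) [9, 32, -24] [492, 8, 88] [64, 62, 58]
```

```bash
python3 - <<'E'
from h import *
from scipy.spatial.transform import Rotation as R
d=dict(np.load("scene0.npz"));C=cloud(d)
T=R.from_euler('xyz',[-3.1397,0,2.7538]);L=T.inv().apply((C-[245.5,601.15,217.3]).reshape(-1,3)).reshape(C.shape)
m=(abs(L[...,0])<60)&(abs(L[...,1])<80)&(abs(L[...,2])<200)
P=L[m];print(len(P))
for y0 in range(-70,71,10):
    q=P[abs(P[:,1]-y0)<5]
    if len(q):print(y0,len(q),np.percentile(q[:,2],[100,95,50,0]).round(),q[:,0].min().round(),q[:,0].max().round())
E
sed -i 's/C\[...,2\]>20)/C[...,2]>20)/' tf.py
```

```text
2137
-70 84 [ -73.  -78. -102. -132.] -17.0 13.0
-60 82 [ 113.  -41.  -98. -133.] -18.0 59.0
-50 165 [ 200.  191.  -45. -130.] -15.0 59.0
-40 218 [ 198.  188.  -92. -189.] -21.0 60.0
-30 274 [ 200.  186. -111. -199.] -31.0 60.0
-20 223 [ 200.  187. -121. -200.] -37.0 60.0
-10 180 [ 199.  189. -131. -198.] -41.0 60.0
0 155 [ 199.  191. -146. -200.] -41.0 58.0
10 162 [ 199.  189. -130. -200.] -43.0 60.0
20 140 [ 199.  187. -145. -199.] -36.0 60.0
30 129 [ 200.  192. -126. -193.] -26.0 60.0
40 97 [ 199.  189.  -67. -132.] -16.0 59.0
50 92 [ -33.  -37.  -77. -131.] -14.0 12.0
60 101 [ -69.  -75. -102. -134.] -16.0 11.0
70 33 [ -73.  -75.  -95. -129.] -16.0 -7.0
```

Depth puts the real fingertips about 20 mm behind the reported TCP (33 mm when open), not ahead of it. They are closed on top of the rim, and the beaker has not moved. I open, advance along the tool axis by about 37 mm, and grip again.

>>> send_rows(series=[[85,[0,-0.05,0.1],[0,0,0]],[85,[0,0,0],[0,0,0]],[85,[0,0,0],[0,0,0]],[85,[0,0,0],[0,0,0]],[85,[0,0,0],[0,0,0]]])

```text
clock: 5.38
eef_pos: [459.9, 9.7, 68.1]
tool_rot: [-3.14, -0.524, 1.568]
force: [-0.2, -0.7, -0.3]
width: 84.8
gripper_force: 0.0
```

Run:
```python
from cell import get_image,sensors
from h import *
from scipy.spatial.transform import Rotation as R
s=sensors.read_state();T=R.from_euler('xyz',s["tool_rot"]);print(s["eef_pos"],s["width"],s["force"])
for n in("scene","top"):
    d=get_image(n);C=cloud(d);g=d["img"].astype(int).max(2)
    w=(abs(C[...,2]-77)<5)&(np.hypot(C[...,0]-460,C[...,1]-12)<45)&(g>90)
    print("rim",circ(C[w][:,:2]))
    L=T.inv().apply((C-s["eef_pos"]).reshape(-1,3)).reshape(C.shape)
    for sd in(1,-1):
        m=(abs(L[...,0])<25)&(L[...,1]*sd>38)&(L[...,1]*sd<62)&(L[...,2]>-70)&(L[...,2]<10)&(C[...,2]>50)&(g<110)
        P=L[m];print(n,sd,len(P),P[P[:,2].argsort()[::-1]][:8].round().astype(int).tolist())
```

```text
[459.89060602   9.65285865  68.10730161] 84.81434322349686 [-0.23878797 -0.66654646 -0.34739928]
rim (array([459.02309131,  12.59215873]), np.float64(31.263240892555665))
scene 1 68 [[-4, 47, -28], [10, 38, -29], [9, 48, -30], [3, 50, -31], [7, 48, -31], [10, 46, -32], [-5, 52, -34], [-1, 51, -35]]
scene -1 57 [[3, -48, -25], [-6, -46, -28], [-2, -48, -28], [1, -43, -30], [5, -45, -31], [8, -43, -31], [2, -47, -31], [-4, -44, -33]]
rim (array([461.59191995,  12.48636235]), np.float64(30.768265373793675))
top 1 58 [[-6, 44, -26], [-8, 44, -27], [8, 50, -28], [9, 47, -30], [-8, 44, -31], [10, 45, -31], [-1, 44, -31], [-10, 44, -32]]
top -1 51 [[9, -42, -30], [10, -44, -33], [11, -46, -34], [4, -48, -35], [9, -42, -37], [-2, -54, -37], [5, -52, -37], [10, -46, -38]]
```

Open, the fingertips sit at tool z ≈ −30 and the rim is unmoved, so I advance to TCP (460, 31, 33).

>>> send_rows(series=[[85,[0,0.09,-0.15],[0,0,0]],[85,[0,0.09,-0.15],[0,0,0]],[85,[0,0.09,-0.15],[0,0,0]],[85,[0,0.09,-0.14],[0,0,0]],[85,[0,0,0],[0,0,0]]])

```text
clock: 6.1
eef_pos: [459.4, 31.9, 32.2]
tool_rot: [-3.139, -0.525, 1.568]
force: [-0.2, 0.3, 0.0]
width: 84.8
gripper_force: 0.0
```

>>> send_rows(series=[[50,[0,0,0],[0,0,0]],[50,[0,0,0],[0,0,0]],[50,[0,0,0],[0,0,0]],[50,[0,0,0],[0,0,0]],[50,[0,0,0],[0,0,0]]])

```text
clock: 6.72
eef_pos: [460.1, 30.8, 33.4]
tool_rot: [-3.141, -0.523, 1.568]
force: [-1.5, -1.7, 5.8]
width: 63.2
gripper_force: 65.0
```

Run:
```python
from cell import sensors
from path import *
s=sensors.read_state();q=s["qpos"];print(q.round(2),fk(q,PAR)[0]-s["eef_pos"])
q=run(q,[((460,31,33),90,30),((460,31,213),90,30),((460,239,213),90,30),((460,250,190),90,0),((460,225,175),90,-40),((460,183,173),90,-80),((460,239,213),90,30),((461,-270,213),90,30),((461,-270,66),90,30),((461,-289,230),90,0),((601,-149,230),90,0),((601,-149,26),90,0),((601,-149,230),90,0),((461,-289,230),90,0),((461,-289,92),90,0)])
```

```text
[ 0.32  0.81 -0.09  2.12 -0.94  0.56  1.15] [0.00172577 0.1592697  0.04278834]
((460, 31, 213), 90, 30) [ 0.2   0.47  0.08  2.03 -0.69  0.93  0.78] 0.0 0.0
((460, 239, 213), 90, 30) [-0.16  0.45 -0.04  2.08 -0.84  0.69  0.49] 0.0 0.0
((460, 250, 190), 90, 0) [-0.8   0.51  0.37  1.91 -0.25  0.77 -0.29] 0.0 0.0
((460, 225, 175), 90, -40) [-1.17  0.87  0.62  1.64  0.09  1.19 -0.69] 0.0 0.0
((460, 183, 173), 90, -80) [-1.26  1.29  0.71  1.46  0.29  1.55 -0.78] 0.0 0.0
((460, 239, 213), 90, 30) [-0.22  0.45  0.04  2.08 -0.88  0.72  0.53] 0.0 0.0
((461, -270, 213), 90, 30) [ 0.57  0.69  0.27  1.59 -0.54  1.33  1.07] 0.0 0.0
((461, -270, 66), 90, 30) [ 0.6   0.89  0.22  1.67 -0.61  1.09  1.2 ] 0.0 0.0
((461, -289, 230), 90, 0) [ 0.17  0.51  0.51  1.81 -0.3   0.9   0.82] 0.0 0.0
((601, -149, 230), 90, 0) [-0.1   0.62  0.5   1.6  -0.33  1.01  0.5 ] 0.0 0.0
((601, -149, 26), 90, 0) [-0.01  0.87  0.35  1.75 -0.47  0.61  0.62] 0.0 0.0
((601, -149, 230), 90, 0) [-0.1   0.62  0.5   1.6  -0.33  1.01  0.5 ] 0.0 0.0
((461, -289, 230), 90, 0) [ 0.17  0.5   0.51  1.81 -0.3   0.9   0.81] 0.0 0.0
((461, -289, 92), 90, 0) [ 0.26  0.69  0.38  1.93 -0.43  0.6   0.93] 0.0 0.0
```

>>> send_rows(series=[[50,[0,0,0.2],[0,0,0]],[50,[0,0,0.4],[0,0,0]],[50,[0,0,0.6],[0,0,0]],[50,[0,0,0.6],[0,0,0]],[50,[0,0,0.6],[0,0,0]],[50,[0,0,0.6],[0,0,0]],[50,[0,0,0],[0,0,0]]])

```text
clock: 7.6
eef_pos: [461.3, 30.9, 215.3]
tool_rot: [3.136, -0.522, 1.572]
force: [-0.0, -0.3, -2.9]
width: 63.3
gripper_force: 66.4
```

>>> send_rows(series=[[50,[0,0.3,0],[0,0,0]],[50,[0,0.5,0],[0,0,0]],[50,[0,0.6,0],[0,0,0]],[50,[0,0.6,0],[0,0,0]],[50,[0,0.6,0],[0,0,0]],[50,[0,0.5,0],[0,0,0]],[50,[0,0.37,0],[0,0,0]],[50,[0,0,0],[0,0,0]]])

```text
clock: 8.6
eef_pos: [457.2, 242.1, 211.6]
tool_rot: [-3.136, -0.524, 1.571]
force: [-0.3, 0.0, -2.0]
width: 63.4
gripper_force: 66.5
```

>>> send_rows(series=[[50,[0.02,-0.06,-0.05],[-1,0,0]],[50,[0.02,-0.06,-0.05],[-1,0,0]],[50,[0,-0.06,-0.05],[-1,0,0]],[50,[0,-0.06,-0.05],[-1,0,0]],[50,[0,-0.06,-0.05],[-1,0,0]],[50,[0,-0.06,-0.05],[-1,0,0]],[50,[0,0,0],[0,0,0]]])

```text
clock: 9.48
eef_pos: [461.0, 219.1, 193.6]
tool_rot: [-3.139, 0.001, 1.572]
force: [0.1, -0.2, -1.7]
width: 63.5
gripper_force: 66.4
```

>>> send_rows(series=[[50,[0,-0.05,-0.03],[-1,0,0]],[50,[0,-0.05,-0.03],[-1,0,0]],[50,[0,-0.05,-0.03],[-1,0,0]],[50,[0,-0.05,-0.03],[-1,0,0]],[50,[0,-0.05,-0.03],[-1,0,0]],[50,[0,-0.05,-0.03],[-1,0,0]],[50,[0,-0.05,-0.03],[-1,0,0]],[50,[0,-0.05,-0.03],[-1,0,0]]])

```text
clock: 10.48
eef_pos: [461.9, 192.8, 179.5]
tool_rot: [-3.14, 0.698, 1.568]
force: [0.4, -0.7, -1.9]
width: 63.6
gripper_force: 66.7
```

>>> send_rows(series=[[50,[0,-0.03,0],[-1,0,0]],[50,[0,-0.03,0],[-1,0,0]],[50,[0,-0.03,0],[-1,0,0]],[50,[0,-0.03,0],[-1,0,0]],[50,[0,-0.03,0],[-1,0,0]],[50,[0,-0.03,0],[-1,0,0]],[50,[0,-0.03,0],[-1,0,0]],[50,[0,-0.03,0],[-1,0,0]]])

```text
clock: 11.48
eef_pos: [462.1, 178.0, 178.9]
tool_rot: [-3.13, 1.396, 1.578]
force: [-0.4, -0.4, -1.2]
width: 63.4
gripper_force: 66.9
```

>>> send_rows(series=[[50,[0,0,0],[0,0,0]],[50,[0,0,0],[0,0,0]],[50,[0,0,0],[0,0,0]],[50,[0,0,0],[0,0,0]],[50,[0,0,0],[0,0,0]],[50,[0,0,0],[0,0,0]]])

```text
clock: 12.22
eef_pos: [462.4, 179.5, 180.5]
tool_rot: [3.129, 1.396, 1.558]
force: [-0.3, 1.5, -2.2]
width: 63.5
gripper_force: 66.9
```

Run:
```python
from cell import get_image
import cv2,numpy as np
d=get_image("scene");a=cv2.resize(d["img"][110:270,300:460,::-1],(400,400),interpolation=cv2.INTER_CUBIC)
e=get_image("top");b=cv2.resize(e["img"][160:320,50:210,::-1],(400,400),interpolation=cv2.INTER_CUBIC)
cv2.imwrite("pics/pour.png",np.hstack([a,b]))
```

```text
(no output)
```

View pics/pour.png

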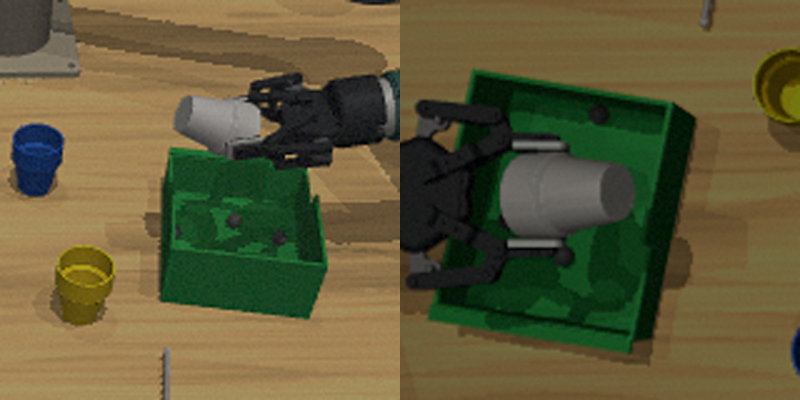

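The scene half shows balls in the bin at (235,220), (280,238) and possibly (180,232). The top half shows them at (600,115) and (563,257), with the rest hidden under the beaker. I tilt back, move clear, and count.

>>> send_rows(series=[[50,[0,0.03,0.1],[1,0,0]],[50,[0,0.03,0.1],[1,0,0]],[50,[0,0.03,0.1],[1,0,0]],[50,[0,0.03,0.1],[1,0,0]],[50,[0,0.03,0.1],[1,0,0]],[50,[0,0.03,0.1],[1,0,0]],[50,[0,0.03,0.1],[1,0,0]],[50,[0,0.03,0.1],[1,0,0]]])

```text
clock: 13.32
eef_pos: [462.2, 193.6, 228.8]
tool_rot: [3.14, 0.696, 1.568]
force: [0.7, -0.4, -0.5]
width: 63.1
gripper_force: 66.8
```

>>> send_rows(series=[[50,[0,-0.1,0],[1,0,0]],[50,[0,-0.2,0],[1,0,0]],[50,[0,-0.3,0],[1,0,0]],[50,[0,-0.4,0],[1,0,0]],[50,[0,-0.5,0],[1,0,0]],[50,[0,-0.5,0],[1,0,0]],[50,[0,-0.5,0],[1,0,0]],[50,[0,-0.5,0],[1,0,0]]])

```text
clock: 14.32
eef_pos: [461.7, 12.4, 228.7]
tool_rot: [3.142, -0.002, 1.569]
force: [0.5, -0.0, -0.8]
width: 63.4
gripper_force: 66.8
```

>>> send_rows(series=[[50,[0,-0.5,0],[1,0,0]],[50,[0,-0.5,0],[1,0,0]],[50,[0,-0.5,0],[1,0,0]],[50,[0,-0.4,0],[1,0,0]],[50,[0,-0.3,0],[1,0,0]],[50,[0,-0.2,0],[1,0,0]],[50,[0,0,0],[0,0,0]],[50,[0,0,0],[0,0,0]]])

```text
clock: 15.32
eef_pos: [462.0, -129.3, 228.4]
tool_rot: [-3.139, -0.524, 1.569]
force: [0.0, 0.8, -1.5]
width: 63.3
gripper_force: 66.8
```

```bash
cat > st.py <<'E'
from cell import get_image,sensors
from h import *
from scipy.spatial.transform import Rotation as R
s=sensors.read_state();print({k:np.round(s[k],2).tolist() for k in("clock","eef_pos","tool_rot","force","width","gripper_force","qpos")})
D={n:get_image(n) for n in("scene","top")}
E
python3 - <<'E'
from st import *
a=cv2.resize(D["scene"]["img"][130:250,180:440,::-1],(780,360),interpolation=cv2.INTER_CUBIC)
b=D["top"]["img"][170:310,50:420,::-1];b=cv2.resize(b,(600,227),interpolation=cv2.INTER_CUBIC);b=cv2.copyMakeBorder(b,0,0,0,180,cv2.BORDER_CONSTANT)
cv2.imwrite("pics/after.png",np.vstack([a,b]))
E
```

```text
{'clock': 15.32, 'eef_pos': [461.95, -129.29, 228.43], 'tool_rot': [-3.14, -0.52, 1.57], 'force': [0.01, 0.8, -1.5], 'width': 63.28, 'gripper_force': 66.81, 'qpos': [0.38, 0.55, 0.25, 1.83, -0.6, 1.18, 0.96]}
```

View pics/after.png

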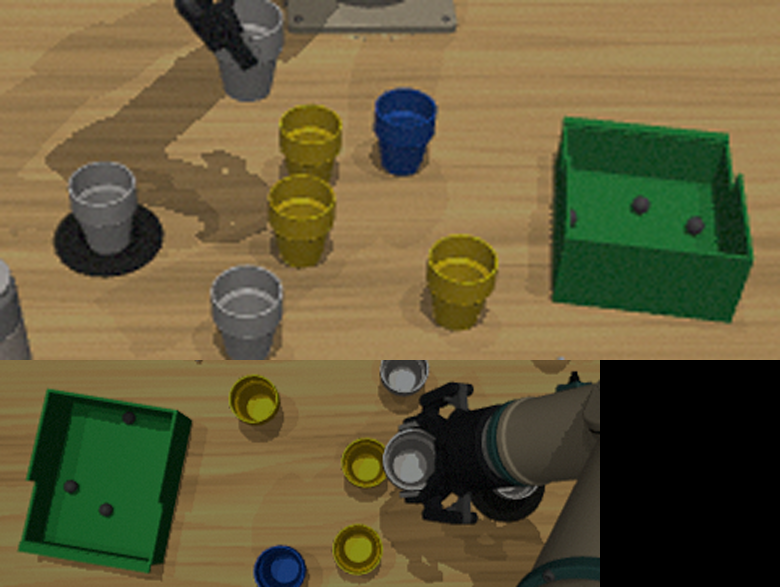

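The scene half shows balls at (640,205), (695,226) and a sliver at (573,217). The top half shows them at (128,418), (71,487) and (106,510), and the held beaker at (412,462) is empty. I check numerically that this makes four balls, then measure the held beaker against the base beaker.

Run:
```python
from st import *
for n,pts in(("scene",[(393.3,198.3),(411.7,205.3),(371,202.3)]),("top",[(129,206),(93.8,248),(115.4,262.5)])):
    d=D[n];C=cloud(d)
    for u,v in pts:print(n,ray(d,u,v,13).round(),C[int(v),int(u)].round(),d["img"][int(v),int(u)])
tr=R.from_euler('xyz',s["tool_rot"]);G=s["eef_pos"]-38*tr.apply([0,0,1]);print("G",G.round(1))
for n,d in D.items():
    C=cloud(d);g=d["img"].astype(int).max(2)
    r=np.hypot(C[...,0]-G[0],C[...,1]-G[1])
    for k in range(8):pass
    m=(r<45)&(C[...,2]>G[2]+5)&(C[...,2]<G[2]+25)&(g>110)
    P=C[m];print(n,"held",len(P),P[:,2].max().round(1),np.percentile(P[:,2],[10,50,90]).round(1))
    zt=G[2]+14
    Q=P[abs(P[:,2]-zt)<5][:,:2];print(len(Q),circ(Q),Q.min(0).round(),Q.max(0).round())
    m=(r<40)&(C[...,2]>G[2]-75)&(C[...,2]<G[2]-40)&(g>60);P=C[m];print("foot zmin",len(P),np.sort(P[:,2])[:8].round())
    for nm,c,zl in(("base",(461,-289),80),("spare",(601,-149),76)):
        w=(abs(C[...,2]-zl)<5)&(np.hypot(C[...,0]-c[0],C[...,1]-c[1])<42)&(g>90);print(nm,w.sum(),circ(C[w][:,:2]))
```

```text
{'clock': 15.42, 'eef_pos': [462.34, -128.55, 228.86], 'tool_rot': [-3.14, -0.52, 1.57], 'force': [0.17, -0.38, -0.51], 'width': 63.15, 'gripper_force': 66.8, 'qpos': [0.37, 0.55, 0.25, 1.83, -0.6, 1.18, 0.96]}
scene [423. 256.  13.] [430. 252.  21.] [61 61 57]
scene [455. 306.  13.] [460. 301.  19.] [57 59 60]
scene [441. 183.  13.] [445. 182.  19.] [60 53 56]
top [549. 227.  13.] [548. 225.  21.] [30 29 31]
top [457. 301.  13.] [456. 299.  23.] [44 45 44]
top [424. 253.  13.] [425. 251.  20.] [46 47 44]
G [ 462.4 -147.6  261.8]
scene held 26 279.5 [271.9 273.4 274.8]
25 (array([ 460.45463071, -145.96426895]), np.float64(31.249742435700536)) [ 423. -153.] [ 492. -114.]
foot zmin 103 [195. 197. 198. 198. 198. 199. 199. 199.]
base 73 (array([ 460.02270036, -288.69246344]), np.float64(30.791718279893733))
spare 85 (array([ 599.64637012, -148.90253488]), np.float64(30.934766700004406))
top held 65 275.2 [270.7 271.9 274. ]
57 (array([ 464.22664308, -146.46496999]), np.float64(30.553972209472125)) [ 434. -153.] [ 494. -115.]
foot zmin 365 [195. 195. 195. 196. 196. 196. 196. 196.]
base 21 (array([ 462.5665248 , -289.34941706]), np.float64(30.436574368445424))
spare 88 (array([ 602.66505879, -149.36081989]), np.float64(30.708304013418463))
```

All four balls are in the bin, at (423,254), (456,303), (443,183) and (549,227). The held beaker needs about −1.2 mm in x and −142.6 mm in y.

>>> send_rows(series=[[50,[0,-0.2,0],[0,0,0]],[50,[0,-0.4,0],[0,0,0]],[50,[0,-0.6,0],[0,0,0]],[50,[0,-0.6,0],[0,0,0]],[50,[0,-0.4,0],[0,0,0]],[50,[-0.02,-0.17,-0.3],[0,0,0]],[50,[0,0,-0.6],[0,0,0]],[50,[0,0,-0.5],[0,0,0]]])

```text
clock: 16.52
eef_pos: [460.6, -271.4, 142.3]
tool_rot: [-3.139, -0.525, 1.568]
force: [-0.5, -0.6, -1.9]
width: 63.3
gripper_force: 66.8
```

>>> send_rows(series=[[50,[0,0,-0.2],[0,0,0]],[50,[0,0,0],[0,0,0]],[50,[0,0,0],[0,0,0]]])

```text
clock: 16.9
eef_pos: [461.7, -272.8, 133.3]
tool_rot: [3.141, -0.523, 1.569]
force: [-0.6, -0.3, -0.1]
width: 62.7
gripper_force: 66.8
```

Run:
```python
from st import *
tr=R.from_euler('xyz',s["tool_rot"]);G=s["eef_pos"]-38*tr.apply([0,0,1]);print("G",G.round(1))
for n,d in D.items():
    C=cloud(d);g=d["img"].astype(int).max(2)
    for nm,c,zl in(("held",G[:2],G[2]+13),("base",(461,-289),80)):
        w=(abs(C[...,2]-zl)<5)&(np.hypot(C[...,0]-c[0],C[...,1]-c[1])<42)&(g>90);P=C[w]
        if len(P)>6:print(n,nm,w.sum(),circ(P[:,:2]),P[:,:2].min(0).round(),P[:,:2].max(0).round(),P[:,2].mean().round(1))
```

```text
{'clock': 16.9, 'eef_pos': [461.69, -272.77, 133.29], 'tool_rot': [3.14, -0.52, 1.57], 'force': [-0.64, -0.33, -0.1], 'width': 62.71, 'gripper_force': 66.78, 'qpos': [0.58, 0.8, 0.26, 1.64, -0.58, 1.2, 1.15]}
G [ 461.7 -291.7  166.2]
scene held 48 (array([ 460.71538548, -290.04957239]), np.float64(31.580564899705866)) [ 422. -307.] [ 497. -258.] 177.3
scene base 33 (array([ 460.97693776, -288.50414233]), np.float64(30.341868159388532)) [ 436. -319.] [ 494. -258.] 80.9
top held 46 (array([ 463.62158969, -290.68531185]), np.float64(30.5209931239916)) [ 434. -303.] [ 494. -260.] 176.5
top base 21 (array([ 464.12123656, -286.10951665]), np.float64(27.13455073220285)) [ 456. -277.] [ 490. -259.] 80.3
```

>>> send_rows(series=[[50,[-0.01,0.02,-0.15],[0,0,0]],[50,[0,0,-0.2],[0,0,0]],[50,[0,0,-0.2],[0,0,0]],[50,[0,0,-0.15],[0,0,0]],[50,[0,0,-0.1],[0,0,0]],[50,[0,0,0],[0,0,0]]])

```text
clock: 17.75
eef_pos: [460.4, -271.1, 83.9]
tool_rot: [-3.14, -0.524, 1.568]
force: [0.1, -0.3, 0.4]
width: 63.4
gripper_force: 66.8
```

>>> send_rows(series=[[50,[0,0,-0.08],[0,0,0]],[50,[0,0,-0.08],[0,0,0]],[50,[0,0,-0.05],[0,0,0]],[50,[0,0,0],[0,0,0]]])

```text
clock: 18.25
eef_pos: [460.5, -271.2, 71.6]
tool_rot: [-3.14, -0.524, 1.568]
force: [-0.1, -0.2, -0.0]
width: 63.3
gripper_force: 66.8
```

>>> send_rows(series=[[50,[0,0,-0.04],[0,0,0]],[50,[0,0,-0.02],[0,0,0]],[50,[0,0,0],[0,0,0]]])

```text
clock: 18.62
eef_pos: [460.9, -271.3, 69.5]
tool_rot: [3.142, -0.524, 1.569]
force: [-0.5, -1.3, 6.6]
width: 63.1
gripper_force: 67.5
```

>>> send_rows(series=[[50,[0,0,-0.02],[0,0,0]],[50,[0,0,0],[0,0,0]]])

```text
clock: 18.88
eef_pos: [461.0, -271.2, 69.3]
tool_rot: [3.141, -0.525, 1.569]
force: [-1.2, -0.9, 13.5]
width: 63.7
gripper_force: 68.0
```

>>> send_rows(series=[[66,[0,0,0.02],[0,0,0]],[72,[0,0,0],[0,0,0]],[85,[0,0,0],[0,0,0]],[85,[0,0,0],[0,0,0]],[85,[0,0,0],[0,0,0]]])

```text
clock: 19.5
eef_pos: [460.5, -271.2, 68.1]
tool_rot: [-3.14, -0.524, 1.568]
force: [-0.3, -0.5, -0.5]
width: 85.3
gripper_force: 0.0
```

```bash
cat > rims.py <<'E'
from st import *
import sys
def rim(c,z,tol=5):
    for n,d in D.items():
        C=cloud(d);g=d["img"].astype(int).max(2)
        r=np.hypot(C[...,0]-c[0],C[...,1]-c[1])
        w=(abs(C[...,2]-z)<tol)&(r<42)&(g>90);P=C[w]
        print(n,c,w.sum(),[np.round(x,1).tolist() for x in circ(P[:,:2])] if len(P)>6 else "","z",np.percentile(P[:,2],[5,50,95]).round(1) if len(P) else "", "top",np.sort(C[(r<36)&(g>90)&(C[...,2]<z+30)][:,2])[-12:].round(1))
a=[float(x) for x in sys.argv[1:]]
for i in range(0,len(a),3):rim(a[i:i+2],a[i+2])
E
python3 rims.py 461 -289 111 601 -149 76
```

```text
{'clock': 19.5, 'eef_pos': [460.54, -271.2, 68.08], 'tool_rot': [-3.14, -0.52, 1.57], 'force': [-0.32, -0.47, -0.48], 'width': 85.28, 'gripper_force': 0.0, 'qpos': [0.6, 0.89, 0.23, 1.67, -0.62, 1.1, 1.21]}
scene [461.0, -289.0] 70 [[459.9, -288.6], 30.7] z [106.2 112.  115.6] top [114.9 115.1 115.4 115.5 115.6 115.7 115.7 115.8 115.9 116.1 116.8 117.1]
top [461.0, -289.0] 56 [[462.7, -289.8], 30.9] z [110.9 112.9 115.1] top [114.6 114.7 114.7 114.8 114.9 115.  115.1 115.1 115.1 115.3 115.8 116.8]
scene [601.0, -149.0] 87 [[600.0, -148.7], 31.0] z [71.6 76.7 79.8] top [79.2 79.3 79.4 79.4 79.8 79.9 80.1 80.5 80.6 80.7 81.6 82.3]
top [601.0, -149.0] 85 [[602.8, -149.4], 30.7] z [73.7 76.3 79.6] top [78.6 78.7 78.8 78.9 78.9 79.2 79.3 79.7 79.8 80.2 80.3 80.3]
```

The first nest is seated: rim at z≈112, centred on the base. I back off along the tool axis and go to the spare beaker.

>>> send_rows(series=[[85,[0,-0.15,0.26],[0,0,0]],[85,[0,-0.2,0.35],[0,0,0]],[85,[0,-0.25,0.43],[0,0,0]],[85,[0,-0.25,0.43],[0,0,0]],[85,[0,0,0.4],[-1,0,0]],[85,[0,0,0.3],[-1,0,0]],[85,[0.2,0.3,0],[-1,0,0]],[85,[0.4,0.5,0],[-1,0,0]]])

```text
clock: 20.6
eef_pos: [496.4, -276.5, 200.4]
tool_rot: [3.14, -0.169, 1.564]
force: [0.9, 1.1, 1.0]
width: 84.7
gripper_force: 0.0
```

>>> send_rows(series=[[85,[0.5,0.6,0],[-1,0,0]],[85,[0.5,0.6,0],[-1,0,0]],[85,[0.4,0.5,-0.3],[0,0,0]],[85,[0.34,0.38,-0.4],[0,0,0]],[85,[0,0,-0.4],[0,0,0]],[85,[0,0,0],[0,0,0]],[85,[0,0,0],[0,0,0]]])

```text
clock: 21.48
eef_pos: [601.4, -150.8, 133.9]
tool_rot: [3.14, 0.001, 1.567]
force: [0.2, 0.3, -0.2]
width: 85.0
gripper_force: 0.0
```

>>> send_rows(series=[[85,[0,0.02,-0.4],[0,0,0]],[85,[0,0,-0.5],[0,0,0]],[85,[0,0,-0.45],[0,0,0]],[85,[0,0,-0.3],[0,0,0]],[85,[0,0,-0.13],[0,0,0]],[85,[0,0,0],[0,0,0]],[85,[0,0,0],[0,0,0]]])

```text
clock: 22.35
eef_pos: [601.8, -148.6, 26.6]
tool_rot: [3.14, 0.0, 1.569]
force: [-0.5, -0.5, -0.3]
width: 85.3
gripper_force: 0.0
```

>>> send_rows(series=[[50,[0,0,0],[0,0,0]],[50,[0,0,0],[0,0,0]],[50,[0,0,0],[0,0,0]],[50,[0,0,0],[0,0,0]],[50,[0,0,0],[0,0,0]]])

```text
clock: 22.98
eef_pos: [601.4, -148.4, 26.9]
tool_rot: [3.14, -0.0, 1.569]
force: [-1.9, 0.1, 5.9]
width: 64.2
gripper_force: 65.1
```

>>> send_rows(series=[[50,[0,0,0.2],[0,0,0]],[50,[0,0,0.5],[0,0,0]],[50,[0,0,0.7],[0,0,0]],[50,[0,0,0.6],[0,0,0]],[50,[0,0,0.5],[0,0,0]],[50,[-0.3,-0.3,0],[0,0,0]],[50,[-0.5,-0.5,0],[0,0,0]],[50,[-0.5,-0.5,0],[0,0,0]]])

```text
clock: 23.98
eef_pos: [522.2, -226.8, 176.3]
tool_rot: [3.141, 0.0, 1.57]
force: [-0.2, -0.7, -1.3]
width: 63.9
gripper_force: 66.3
```

>>> send_rows(series=[[50,[-0.5,-0.5,0],[0,0,0]],[50,[-0.35,-0.35,0],[0,0,0]],[50,[-0.18,-0.18,0],[0,0,0]],[50,[0,0,0],[0,0,0]],[50,[0,0,0],[0,0,0]]])

```text
clock: 24.6
eef_pos: [462.5, -286.7, 175.6]
tool_rot: [3.141, -0.001, 1.571]
force: [-0.2, 1.0, -0.6]
width: 63.9
gripper_force: 66.2
```

```bash
python3 rims.py 461 -289 226 461 -289 112
```

```text
{'clock': 24.6, 'eef_pos': [462.52, -286.69, 175.6], 'tool_rot': [3.14, -0.0, 1.57], 'force': [-0.2, 1.01, -0.56], 'width': 63.93, 'gripper_force': 66.24, 'qpos': [0.21, 0.57, 0.45, 1.87, -0.35, 0.78, 0.85]}
scene [461.0, -289.0] 26 [[461.1, -287.1], 31.0] z [223.1 226.4 227.6] top [226.8 226.9 227.  227.  227.1 227.2 227.4 227.4 227.5 227.6 227.6 227.9]
top [461.0, -289.0] 22 [[465.1, -286.8], 29.7] z [223.2 224.7 227.1] top [224.7 224.8 224.9 225.  225.2 225.8 225.9 226.  226.9 227.  227.1 227.2]
scene [461.0, -289.0] 43 [[459.2, -288.8], 30.9] z [109.5 114.2 116.3] top [115.4 115.5 115.6 115.9 116.  116.2 116.3 116.3 116.4 117.  117.1 118.8]
top [461.0, -289.0] 19 [[466.8, -281.7], 22.5] z [111.  114.1 116. ] top [113.  113.3 114.1 114.1 114.3 114.4 114.6 114.8 115.1 115.6 116.  116.2]
```

>>> send_rows(series=[[50,[-0.02,-0.04,0],[0,0,0]],[50,[0,0,-0.2],[0,0,0]],[50,[0,0,-0.3],[0,0,0]],[50,[0,0,-0.25],[0,0,0]],[50,[0,0,-0.2],[0,0,0]],[50,[0,0,-0.1],[0,0,0]],[50,[0,0,0],[0,0,0]]])

```text
clock: 25.58
eef_pos: [459.8, -290.4, 112.3]
tool_rot: [-3.141, -0.0, 1.569]
force: [-0.8, 0.8, -1.4]
width: 63.9
gripper_force: 66.2
```

>>> send_rows(series=[[50,[0,0,-0.1],[0,0,0]],[50,[0,0,-0.08],[0,0,0]],[50,[0,0,-0.05],[0,0,0]],[50,[0,0,0],[0,0,0]]])

```text
clock: 26.08
eef_pos: [459.9, -290.3, 98.6]
tool_rot: [-3.141, -0.0, 1.569]
force: [0.2, 0.6, -1.1]
width: 64.1
gripper_force: 66.3
```

>>> send_rows(series=[[50,[0.015,0.015,-0.03],[0,0,0]],[50,[0,0,-0.03],[0,0,0]],[50,[0,0,-0.02],[0,0,0]],[50,[0,0,0],[0,0,0]]])

```text
clock: 26.58
eef_pos: [461.6, -290.2, 94.9]
tool_rot: [3.14, 0.001, 1.569]
force: [-0.8, 0.2, 6.2]
width: 64.1
gripper_force: 67.0
```

>>> send_rows(series=[[50,[0,0,-0.02],[0,0,0]],[50,[0,0,0],[0,0,0]]])

```text
clock: 26.82
eef_pos: [462.0, -290.6, 94.6]
tool_rot: [3.138, 0.002, 1.568]
force: [-0.5, 1.2, 12.9]
width: 64.0
gripper_force: 67.6
```

>>> send_rows(series=[[66,[0,0,0.02],[0,0,0]],[72,[0,0,0],[0,0,0]],[85,[0,0,0],[0,0,0]],[85,[0,0,0],[0,0,0]],[85,[0,0,0.2],[0,0,0]],[85,[0,0,0.5],[0,0,0]],[85,[0,0,0.7],[0,0,0]],[85,[0,0,0.8],[0,0,0]]])

```text
clock: 27.82
eef_pos: [460.5, -289.4, 227.7]
tool_rot: [-3.141, -0.0, 1.568]
force: [1.0, -1.2, -0.1]
width: 85.0
gripper_force: 0.0
```

>>> send_rows(series=[[85,[0,0.6,0.2],[0,0,0]],[85,[0,0.9,0],[0,0,0]],[85,[0,0.9,0],[0,0,0]],[85,[0,0.6,0],[0,0,0]],[85,[0,0,0],[0,0,0]]])

```text
clock: 28.45
eef_pos: [461.0, -106.3, 238.5]
tool_rot: [3.141, -0.002, 1.574]
force: [-0.4, -0.7, -0.4]
width: 84.7
gripper_force: 0.0
```

```bash
python3 rims.py 461 -289 143
python3 - <<'E'
from st import *
z=dict(np.load("top0.npz"));
for n in D:
    o=np.load(n+"0.npz")["img"].astype(int)
C=cloud(D["top"])
for n,(u,v),r in(("can",(402,135),30),("carton",(441,179),25)):
    P=C[v-r:v+r,u-r:u+r].reshape(-1,3);P=P[(P[:,2]>30)&(P[:,2]<200)];print(n,P.min(0).round(),P.max(0).round(),np.median(P,0).round())
a=cv2.resize(D["scene"]["img"][150:320,110:440,::-1],(776,400),interpolation=cv2.INTER_CUBIC)
b=cv2.resize(D["top"]["img"][180:310,50:420,::-1],(560,197),interpolation=cv2.INTER_CUBIC);b=cv2.copyMakeBorder(b,0,0,0,216,cv2.BORDER_CONSTANT)
cv2.imwrite("pics/fin.png",np.vstack([a,b]))
E
```

```text
{'clock': 28.45, 'eef_pos': [461.02, -106.28, 238.54], 'tool_rot': [3.14, -0.0, 1.57], 'force': [-0.36, -0.65, -0.35], 'width': 84.65, 'gripper_force': 0.0, 'qpos': [-0.21, 0.39, 0.52, 1.98, -0.26, 0.84, 0.46]}
scene [461.0, -289.0] 73 [[459.6, -288.8], 30.9] z [138.5 143.5 146.9] top [146.7 146.9 146.9 147.  147.1 147.6 148.1 148.1 148.1 148.3 148.7 149.4]
top [461.0, -289.0] 95 [[462.5, -289.5], 30.7] z [142.  144.5 147. ] top [146.6 146.7 146.7 146.9 147.2 147.2 147.2 147.7 147.8 148.1 148.5 148.8]
{'clock': 28.55, 'eef_pos': [461.08, -109.97, 238.7], 'tool_rot': [3.14, 0.0, 1.57], 'force': [-0.13, -0.6, 0.3], 'width': 85.25, 'gripper_force': 0.0, 'qpos': [-0.2, 0.39, 0.52, 1.98, -0.26, 0.84, 0.46]}
can [ 631. -444.   30.] [ 702. -331.  175.] [ 663. -352.  159.]
carton [ 560. -502.   31.] [ 642. -440.   57.] [ 599. -467.   50.]
```

View pics/fin.png

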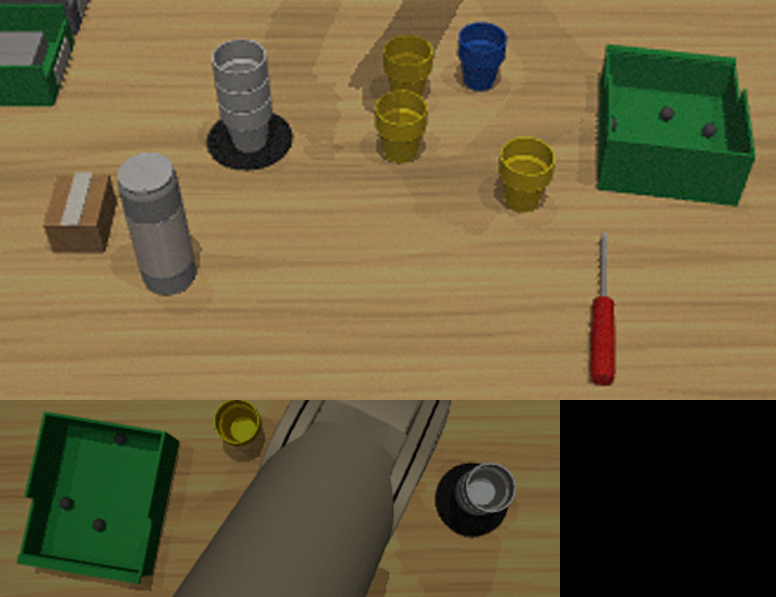

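The picture shows the upright three-beaker stack on the mat at (245,95), with its rim at z≈144 against the expected 143. Four balls are in the bin, and the can, carton and screwdriver are unmoved. I hand the job in.

```bash
python3 -c "
from cell import ctrl
print(ctrl.finish_job())"
```

```text
the job is handed in; nothing more can be done
None
```

I tipped all four balls into the green bin, nested the three beakers into one upright stack on the mat, left the spray can, screwdriver and carton unmoved, and handed the job in at about 29 s.

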